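Rake a dropped nut out from under the slatted rack

ROBOT

A 6-joint arm with a two-finger parallel gripper is mounted at the origin on a cart in front of the work surface, level with it; the furniture and walls round the work are solid. World frame = base frame: x ahead of the robot, y to its left, z up, the work surface at z = 0. Lengths are in m, angles in rad, forces in N, time in s.
With the tool pointing down it reaches from about 0.35 to 0.8 m from the base axis. Payload 7.3 kg.
Tool frame: the origin (TCP) lies at the centre of the arm's flange, where the gripper is bolted on; the fingertips stand 173 mm ahead of it and the grasp point (between the pads) lies 155 mm ahead of it; z points along the fingers, y is the line along which they close (so a half turn about z gives the same grasp; the last joint's range is limited). The gripper opens to 85 mm and grips with 20 to 120 N. Pads are 22 mm wide; open, the fingers measure 114 mm over their backs; the gripper's body (76 mm by 85 mm) begins 54 mm behind the grasp point. The pads swing forward as they close: fully open they stand 13 mm farther back than shut.
Start: joints at [-1.359, 0.342, 1.524, -0, 1.275, -0.146], TCP at [0.184, -0.492, 0.405] pointing down, gripper open.
Joint ranges: [-2.53, 2.53], [-0.77, 2.02], [0.04, 2.7], [-1, 4.14], [0.28, 2.66], [-3.11, 3.11]. Speed limits (rad/s): [2.57, 2.57, 3.14, 3.14, 3.14, 3.14].

INTERFACE

Orientations are given as [roll, pitch, yaw] about the fixed x, y, z axes, in that order (R = Rz(yaw) Ry(pitch) Rx(roll)).
In Python, from plant import r gives the robot as it stands.
- The arm moves only by the shell command python3 -m crank 'ROWS' [FORCE]. ROWS is JSON, a list that holds one entry, the list of rows, each a list of 5 numbers: the shift along the tool's x, y, z in m, then the turn about the tool's z in rad, then the finger opening in m, from 0 to 0.0854. In form: [[[x, y, z, roll, grip], ...]]. A call has 1 to 10 rows; each row shifts and turns the commanded pose from where the row before left it, along the tool's axes as they then stand; what a row does not reach is not made up. A row lasts 1/12 s, in which the tool goes at most 41.7 mm and 7.16 degrees, less where a joint would pass 70% of its speed; a pose out of reach is approached as far as the arm can. A call is refused whole if a number of a shift passes 0.0417 or a number of a turn 0.125, either way. A call with a gripper value outside its range is refused whole. The fingers move at their own pace and stop on an object; FORCE is the grip in N (left out, the last holds). Time passes only in rows, so rows that do not move let the fingers close. It gives the time, the measured TCP pose, the force, the opening and the grip force at its end, in the units of the state.
- r.observe(): the state, without advancing time (a new reading comes with each control period).
- r.get_image(name): name is "scene" or "top" or "wrist"; returns a dict with "color" (420x560x3 uint8, red, green, blue), "fov_y" (degrees; the focal length in pixels is half the picture's height over the tangent of half this angle, whatever the lens; pixels are square), "cx", "cy" (the principal point, pixels), "k1" (the pictures are not rectified: a ray, as slopes to the right and down, at radius r is drawn at 1 + k1 r^2 times it, then the intrinsics apply), "origin" and "orientation" of the camera in the world; the wrist camera has in their place "mount" (4x4, takes a point from camera to tool coordinates, whose origin is the TCP and whose axes are the flange's). Camera axes: x right, y down, z forward; pixel columns grow to the right and rows downward; lengths in m; the calibration is good to about 2 mm. A picture is of the moment at which its call begins: read the wrist's pose just before it. There is no depth.
- r.hand_in(): hands the job in; it is judged then, once.
The state is a dict: "time": time; "q": joint angles; "qd": joint speeds; "tau": joint torques, N m; "tcp_pos": TCP position; "tool_rot": TCP orientation; "contact_force": force on the tool from outside, world axes, zero at the start; "wrist_torque": the same for the moment, N m; "finger_gap": finger opening in m; "grip_force": force on a finger pad.
Only numpy, scipy, OpenCV 4.12 (cv2) and the standard library are available. Lean on these libraries where they do the work, as an engineer would, in place of code of your own. Each camera call takes 0.05 s, during which the arm holds its last target. There are 200 camera calls.

TASK

A big nut has rolled under the low slatted rack, into one of its two bays. Take the orange-handled scraper, reach under with its blade and rake the nut fully out of the front of the rack onto the bare table without touching the nut by hand while it is under there; then lay the scraper flat on the table, clear of the rack, and put the nut in the green tray, which stays flat on the table. Leave everything else where it stands, including the red pack under the other bay and the jar in front.

Things in the scene. Friction and masses are not known exactly. Their poses are not given: they have to be found in the camera images.
- rack: Low slatted wooden rack fixed to the table, 290 wide, 148 deep, top 52 mm up. Origin on the table, middle of its front edge; x into its depth, y to the left, z up. Three 14 mm boards run front to back at y = -138, 0, 138 mm and carry 5 slats across (20 mm wide, 12 mm gaps, underside at 40 mm). Two bays between, open in front; 136 mm in, a batten 10 to 40 mm above the table closes them.
- left_bay (a point): Middle of the mouth of the rack's left (+y) bay, on the table at the front edge. Each bay is 124 mm wide between the boards; parts beneath can be glimpsed through the gaps between the slats.
- right_bay (a point): Middle of the mouth of the rack's right (-y) bay, on the table at the front edge.
- nut: Grey steel M16 hexagon nut lying flat, 26 mm across flats (flats face its own x and every 60 degrees on), 30 mm over corners, 13 mm high, about 40 g. Origin at the middle of its underside. It starts in either bay, 40 to 85 mm behind the front edge.
- scraper: Reach scraper: upright orange grip block 50 (x) by 18 (y) by 50 mm high; from it a steel strip 20 mm wide runs along +x, 20 to 24 mm above the underside (passes over the nut, under the slats), to an upright blade 32 mm wide (y), 4 mm thick, that reaches down to the table. Origin under the block's middle, z up. About 0.18 kg, balanced some 10 mm ahead of the block's middle.
- blade (a point): Middle of the lower edge of the blade's near face (the face that looks back at the block and pulls the nut), 153 mm along +x from the scraper's origin.
- tray: Open green tray, 68 (x) by 88 (y) by 22 mm high, walls and floor 2 mm, loose (60 g). Origin under its middle. The screws seen in it are only on its floor and do not get in the way.
- low_jar: Small brown jar with white lid, 47 mm across, 44 mm high, standing in front of the rack, roughly ahead of its middle board, 120 to 160 mm out. Origin under its middle. Bystander, loose.
- red_pack: Small red pack, 35 x 35 x 26 mm, kept under the bay where the nut is not. Origin under its middle. Bystander.
- tall_jar: Clear jar with orange lid, 64 mm across, 118 mm high, standing on the back of the rack. Origin under its middle. Bystander.
- wire_spool: Yellow spool of copper wire, 48 mm across, 40 mm high, standing on the back of the rack. Origin under its middle. Bystander.
Things that resemble listed ones, but are neither listed nor needed, are in the scene too. Leave any brown, purple or yellow look-alike of the tray alone.

How it is judged:
On the way:
1. the nut lies on the table wholly out of the front of the rack (x of nut in the frame of rack below -0.025 m and height (world z) of nut below 0.01 m), for 0.2 s.
At the end, for the whole second after the job is handed in: The nut rests on the floor of the green tray (its middle within the walls, less than 15 mm above the tray's underside), the tray flat on the table; the scraper lies flat on the table (underside within 8 mm, tilt under 0.1 rad) at rest, its blade out from under the rack (x of nut in the frame of tray between -0.032 and 0.032 m and y of nut in the frame of tray between -0.042 and 0.042 m and z of nut in the frame of tray between -0.005 and 0.015 m and linear speed of each of nut, scraper below 0.02 m/s and angle between each of tray, scraper's own z axis and vertical below 0.1 rad and height (world z) of tray below 0.006 m and height (world z) of scraper below 0.008 m and (x of blade in the frame of rack below 0 m or y of blade in the frame of rack above 0.145 m or y of blade in the frame of rack below -0.145 m)); the robot touches nothing.
It fails at once if the gripper touches the nut while it is under the rack (contact force between the fingers and nut above 0.3 N and x of nut in the frame of rack between -0.01 and 0.15 m and height (world z) of nut below 0.03 m).
It fails at once if the low brown jar, small red cardboard pack: one of these is moved more than 20 mm or knocked over (distance of any of low_jar, red_pack from where it was at the start of the episode above 0.02 m or angle between any of low_jar, red_pack's own z axis and vertical above 0.5 rad).
It fails at once if the tall clear jar, wire spool: one of these is moved more than 20 mm or knocked over (distance of any of tall_jar, wire_spool from where it was at the start of the episode above 0.02 m or angle between any of tall_jar, wire_spool's own z axis and vertical above 0.5 rad).
It also fails if it takes over 59 s, if anything falls off the work surface, if the arm or the gripper's body presses on something with over 40 N, if the wrist force passes 120 N, or if a joint passes its speed limit or range.

## Working session

There is one attempt and no reset: what is moved stays moved. The work goes in short steps, Python scripts to look and compute and a shell command to move; the robot and the scene stay as the last step left them, time stands still between calls to the robot, and variables do not carry over. Pictures are saved under pics/ and viewed, at most 13 in all, crops included, and the job is handed in when it is done.

```bash
mkdir -p pics; ls; python3 - <<'E'
from plant import r
import cv2,numpy as np
s=r.observe();print(s)
a=[]
for n in("scene","top","wrist"):
    d=r.get_image(n);cv2.imwrite(f"pics/{n}0.png",d["color"][:,:,::-1]);print(n,{k:v for k,v in d.items() if k!="color"})
E
```

```text
pics
{'time': 0.0, 'q': array([-1.35900905e+00,  3.42739402e-01,  1.52503445e+00, -3.46574573e-05,
        1.27540165e+00, -1.46006445e-01]), 'qd': array([ 0.00081621, -0.00104204,  0.00065336, -0.00038625, -0.00135352,
       -0.00088406]), 'tau': array([ 2.74047306e-03, -4.33674359e+01, -2.46011460e+01,  6.27038662e-05,
        7.73588545e-03,  1.90950044e-05]), 'tcp_pos': array([ 0.18384332, -0.49161076,  0.40401101]), 'tool_rot': array([-3.14002183e+00, -1.97497582e-04,  3.57803685e-01]), 'contact_force': array([-0.19144998, -0.25636182, -0.47395858]), 'wrist_torque': array([0.00446143, 0.0056797 , 0.01699018]), 'grip_force': 0.0, 'finger_gap': 0.08538385249834213}
scene {'fov_y': 49.593838222190215, 'cx': 274.89337264636475, 'cy': 216.7134279542368, 'k1': -0.14779689520411632, 'origin': array([ 0.38526377, -0.93679977,  0.9849214 ]), 'orientation': array([-2.33091255,  0.00291028, -0.23382391])}
top {'fov_y': 48.3793077274535, 'cx': 277.8482724488092, 'cy': 212.48772743420602, 'k1': 0.00814116590942057, 'origin': array([ 0.53383731, -0.00735775,  1.18626548]), 'orientation': array([-3.07190085e+00, -1.47852466e-03, -1.54524587e+00])}
wrist {'fov_y': 59.31799991977526, 'cx': 278.28131356096515, 'cy': 210.17825020790048, 'k1': -0.09658613288837231, 'mount': array([[ 1.52958603e-04, -9.57270413e-01, -2.89194281e-01,
         7.46450915e-02],
       [ 9.99999938e-01,  5.42902809e-05,  3.49205086e-04,
         7.55007495e-04],
       [-3.18583258e-04, -2.89194317e-01,  9.57270362e-01,
         2.95446858e-02],
       [ 0.00000000e+00,  0.00000000e+00,  0.00000000e+00,
         1.00000000e+00]])}
```

View pics/top0.png

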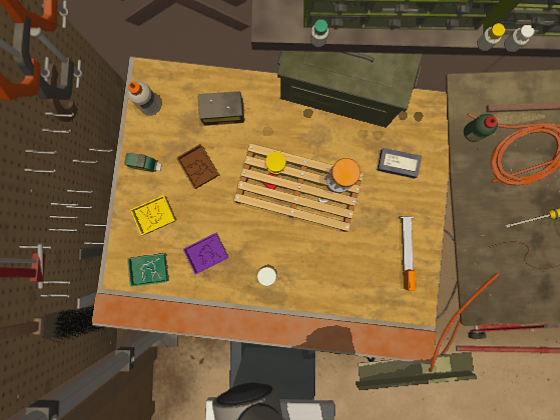

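View pics/scene0.png

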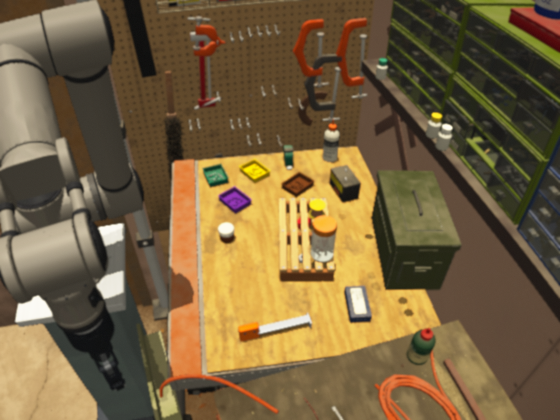

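The top view (up = +x, left = +y) shows the rack around (300,188) with a grey glint, probably the nut, in the right bay at (323,198). The red pack is in the left bay at (271,181) and the scraper runs from its block at (409,281) to its blade at (406,217). The trays are green (148,269), yellow (153,215), purple (206,253) and brown (198,166). The task asks for the green one, which is also the only one of that colour. I'll confirm these in one enlarged crop.

```bash
cat > h.py <<'E'
import cv2,numpy as np
from scipy.spatial.transform import Rotation as R
def ray(d,px,s=None):
    f=210/np.tan(np.radians(d["fov_y"]/2))
    K=np.array([[f,0,d["cx"]],[0,f,d["cy"]],[0,0,1]])
    u=cv2.undistortPoints(np.array(px,float).reshape(-1,1,2),K,np.array([d["k1"],0,0,0,0])).reshape(-1,2)
    v=np.c_[u,np.ones(len(u))]
    if "mount" in d:
        T=np.eye(4);T[:3,:3]=R.from_euler("xyz",s["tool_rot"]).as_matrix();T[:3,3]=s["tcp_pos"];T=T@d["mount"];return T[:3,3],v@T[:3,:3].T
    return d["origin"],v@R.from_euler("xyz",d["orientation"]).as_matrix().T
def at(d,px,z,s=None):
    o,v=ray(d,px,s);z=np.broadcast_to(z,len(v));return o+v*((z-o[2])/v[:,2])[:,None]
def mask(d,lo,hi,roi):
    h=cv2.cvtColor(d["color"],cv2.COLOR_RGB2HSV);m=cv2.inRange(h,lo,hi);o=np.zeros_like(m);x0,y0,x1,y1=roi;o[y0:y1,x0:x1]=m[y0:y1,x0:x1];return o
def rect(m):
    c=max(cv2.findContours(m,cv2.RETR_EXTERNAL,cv2.CHAIN_APPROX_NONE)[0],key=cv2.contourArea);return cv2.boxPoints(cv2.minAreaRect(c)),cv2.contourArea(c)
E
python3 - <<'E'
from h import *
im=cv2.imread("pics/top0.png")
a=cv2.resize(im[135:240,225:375],None,fx=4,fy=4,interpolation=cv2.INTER_CUBIC)
b=cv2.resize(im[205:300,385:430],None,fx=4,fy=4,interpolation=cv2.INTER_CUBIC)
c=np.zeros((600,800,3),np.uint8);c[:420,:600]=a;c[:380,610:790]=b
g=cv2.resize(im[245:295,120:235],None,fx=3.5,fy=3.5);c[424:424+175,:g.shape[1]]=g[:175]
cv2.imwrite("pics/crop1.png",c)
E
```

```text
(no output)
```

View pics/crop1.png

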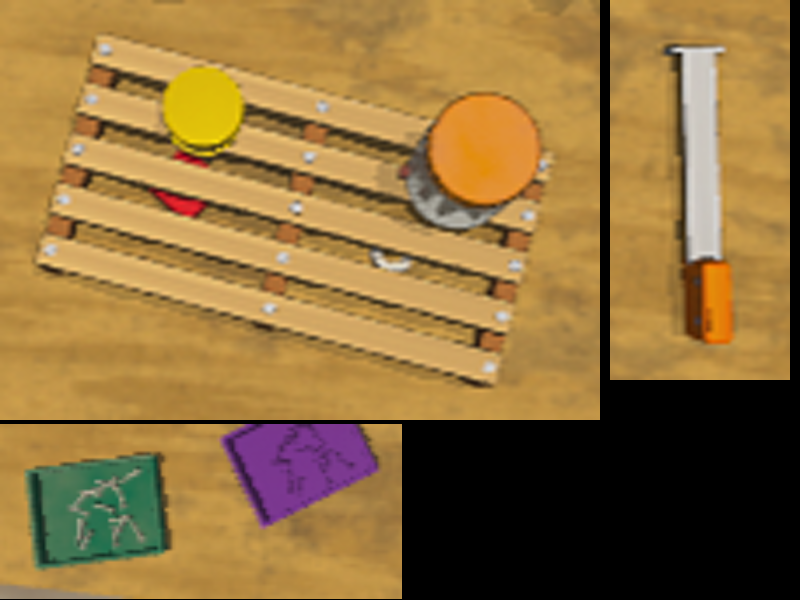

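The crop shows the nut's grey ring at crop (390,260), i.e. pixel (322.5,200), in the right bay. The red pack is in the left bay. The scraper stands upright with its blade at the far end. The green tray is the left one of the lower pair.

```bash
python3 - <<'E'
from h import *
from plant import r
d=r.get_image("top");S=r.get_image("scene")
c=lambda l:np.array(l,float)/4+[225,135]-.375
# rack screws
px=c([(49,250),(269,308),(488,367),(62,199),(282,257),(502,316),(77,149),(296,207),(515,265),(91,98),(309,156),(528,215),(104,48),(321,107)])
P=at(d,px,.052)[:,:2]
M=np.array([(x,y) for x in(.01,.042,.074,.106,.138) for y in(.138,0,-.138)][:14])
a=P.mean(0);b=M.mean(0);H=(M-b).T@(P-a);t=np.arctan2(H[0,1]-H[1,0],H[0,0]+H[1,1])
Rr=np.array([[np.cos(t),-np.sin(t)],[np.sin(t),np.cos(t)]]);o=a-Rr@b
print("rack",o,t,"res mm",1e3*np.abs(M@Rr.T+o-P).max(0))
np.save("rack.npy",[*o,t])
n=at(d,c([(390,271),(370,255),(412,258)]),.013)[:,:2];print("nut front,l,r in rack",(n-o)@Rr)
E
python3 - <<'E'
from h import *
from plant import r
d=r.get_image("top")
q,A=rect(mask(d,(5,180,120),(16,255,255),(395,255,425,300)));print("block px",q.tolist())
e=at(d,q,.05);print(e.round(4).tolist())
q,A=rect(mask(d,(70,80,40),(90,255,255),(115,245,180,295)));print("tray px",q.tolist())
e=at(d,q,.022);print(e.round(4).tolist(),e.mean(0),np.linalg.norm(e[1]-e[0]),np.linalg.norm(e[2]-e[1]))
k=(385+np.array([(672-610)/4,(722-610)/4,(683-610)/4,(717-610)/4,(688-610)/4,(721-610)/4])-.375);y=205-.375+np.array([49,49,56,56,258,258])/4
print("blade top/strip",at(d,np.c_[k,y],.024).round(4).tolist())
q,A=rect(mask(d,(0,0,190),(30,60,255),(250,260,285,290)));print("jar",at(d,[q.mean(0)],.044),A)
print(at(d,[(340,160+13)],.118))
E
```

```text
rack [ 0.60637219 -0.0383495 ] -0.23610468960378364 res mm [0.56797694 0.83611489]
nut front,l,r in rack [[ 0.05533404 -0.06848354]
 [ 0.06186908 -0.05375172]
 [ 0.06688141 -0.07980071]]
block px [[408.0, 270.0], [415.0, 270.0], [415.0, 290.0], [408.0, 290.0]]
[[0.4821, -0.3248, 0.05], [0.4825, -0.3416, 0.05], [0.4346, -0.3419, 0.05], [0.4342, -0.325, 0.05]]
tray px [[127.84109497070312, 257.49041748046875], [164.22738647460938, 253.66029357910156], [167.18081665039062, 281.71783447265625], [130.79452514648438, 285.5479736328125]]
[[0.4939, 0.3615, 0.022], [0.5056, 0.272, 0.022], [0.4369, 0.2617, 0.022], [0.4253, 0.3509, 0.022]] [0.4654199  0.31151792 0.022     ] 0.0903041095041469 0.06951588419445417
blade top/strip [[0.6118, -0.3117, 0.024], [0.6126, -0.3428, 0.024], [0.6077, -0.3185, 0.024], [0.6082, -0.3397, 0.024], [0.4828, -0.3225, 0.024], [0.4833, -0.3428, 0.024]]
jar [[0.43811511 0.01358559 0.044     ]] 2.0
[[ 0.70327676 -0.14786523  0.118     ]]
```

```bash
python3 -m crank '[[[0.0312,-0.0053,0,0,0.0854],[0.0312,-0.0053,0,0,0.0854],[0.0312,-0.0053,0,0,0.0854],[0.0312,-0.0053,0,0,0.0854],[0.0312,-0.0053,0,0,0.0854],[0.0312,-0.0053,0,0,0.0854],[0.0312,-0.0053,0,0,0.0854],[0.0312,-0.0053,0,0,0.0854],[0.0312,-0.0053,0,0,0.0854],[0.0312,-0.0053,0,0,0.0854]]]' && python3 -m crank '[[[0,0,0.03,0.11,0.0854],[0,0,0.03,0.11,0.0854],[0,0,0.03,0.11,0.0854],[0,0,0,0,0.0854],[0,0,0,0,0.0854]]]'
python3 - <<'E'
from plant import r
from h import *
s=r.observe();d=r.get_image("wrist");cv2.imwrite("pics/w1.png",d["color"][:,:,::-1])
q,A=rect(mask(d,(5,170,100),(16,255,255),(0,0,560,420)));print(q.tolist(),at(d,q,.05,s).round(4).tolist())
d=r.get_image("top")
print("jar",at(d,[(266.5,276)],.044))
o=np.load("rack.npy");t=o[2];Rr=np.array([[np.cos(t),-np.sin(t)],[np.sin(t),np.cos(t)]])
print("jar rack",(at(d,[(266.5,276)],.044)[0,:2]-o[:2])@Rr)
E
```

```text
time: 1.13
tcp_pos: [0.4588, -0.3318, 0.4047]
tool_rot: [3.141, 0.0, 0.358]
contact_force: [-0.5, -0.8, -0.3]
finger_gap: 0.0855
grip_force: 0.0
time: 1.55
tcp_pos: [0.4575, -0.3327, 0.3139]
tool_rot: [-3.139, 0.002, 0.031]
contact_force: [1.0, 1.1, 0.2]
finger_gap: 0.0855
grip_force: 0.0
[[268.9999694824219, 167.99996948242188], [294.9999694824219, 167.99996948242188], [294.9999694824219, 242.99996948242188], [268.9999694824219, 242.99996948242188]] [[0.489, -0.3256, 0.05], [0.4896, -0.3423, 0.05], [0.4379, -0.3446, 0.05], [0.4373, -0.3269, 0.05]]
jar [[0.45848866 0.01656538 0.044     ]]
jar rack [-0.15662627  0.01879886]
```

View pics/w1.png

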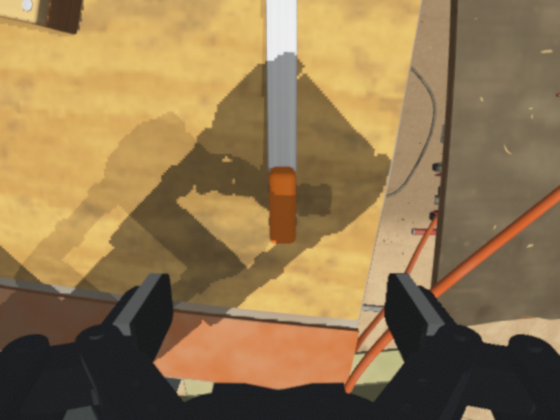

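The wrist view shows the block at (282,205), straight below the gripper, with its strip parallel to tool x. The two measurements agree within about 2 mm. I'll descend and grip.

```bash
python3 -m crank '[[[0.002,0.0013,0.025,0,0.0854],[0,0,0.025,0,0.0854],[0,0,0.025,0,0.0854],[0,0,0.025,0,0.0854],[0,0,0.027,0,0.0854],[0,0,0,0,0.0854]]]' 60 && python3 -m crank '[[[0,0,0,0,0],[0,0,0,0,0],[0,0,0,0,0],[0,0,0,0,0],[0,0,0,0,0],[0,0,0,0,0],[0,0,0,0,0],[0,0,0,0,0],[0,0,0,0,0]]]' 60
```

```text
time: 2.15
tcp_pos: [0.4589, -0.3338, 0.1853]
tool_rot: [-3.138, 0.003, 0.029]
contact_force: [-0.8, 0.4, -0.1]
finger_gap: 0.0852
grip_force: 0.0
time: 2.9
tcp_pos: [0.4599, -0.3343, 0.189]
tool_rot: [3.14, -0.001, 0.028]
contact_force: [-1.1, 0.1, 7.1]
finger_gap: 0.0176
grip_force: 59.6
```

```bash
python3 -m crank '[[[0,0,-0.025,0,0],[0,0,-0.025,0,0],[0,0,-0.025,0,0],[-0.01,-0.03,0,0,0],[-0.01,-0.034,0,0,0],[-0.01,-0.034,0,0,0],[-0.01,-0.034,0,0,0],[0,-0.034,0,0,0],[0,-0.034,0,0,0],[0,-0.034,0,0,0]]]' && python3 -m crank '[[[0,0,0,0.066,0],[0,0,0,0.066,0],[0,0,0,0.066,0],[0,0,0,0.066,0],[0,0,0,0,0],[0,0,0,0,0]]]'
cat >> h.py <<'E'
o_=np.load("rack.npy");t_=o_[2];Rr=np.array([[np.cos(t_),-np.sin(t_)],[np.sin(t_),np.cos(t_)]])
def tor(p): return (np.atleast_2d(p)[:,:2]-o_[:2])@Rr
E
python3 - <<'E'
from plant import r
from h import *
s=r.observe();print(tor(s["tcp_pos"]),s["tcp_pos"],s["tool_rot"],s["contact_force"])
d=r.get_image("top");S=r.get_image("scene")
a=cv2.resize(d["color"][140:310,240:400,::-1],(640,680)[:2],interpolation=cv2.INTER_CUBIC)[:600]
b=S["color"][180:300,250:360,::-1]
c=np.zeros((600,800,3),np.uint8);a=cv2.resize(d["color"][140:290,240:370,::-1],None,fx=3,fy=3,interpolation=cv2.INTER_CUBIC);c[:a.shape[0],:a.shape[1]]=a
b=cv2.resize(b,None,fx=3.6,fy=3.6,interpolation=cv2.INTER_CUBIC);c[:b.shape[0],400:400+b.shape[1]]=b;cv2.imwrite("pics/c2.png",c)
E
```

```text
time: 3.73
tcp_pos: [0.4124, -0.0998, 0.2628]
tool_rot: [3.142, 0.0, 0.027]
contact_force: [1.1, 1.0, -2.7]
finger_gap: 0.0174
grip_force: 59.2
time: 4.23
tcp_pos: [0.413, -0.1012, 0.2627]
tool_rot: [3.142, 0.0, -0.234]
contact_force: [0.8, -0.1, -2.8]
finger_gap: 0.0175
grip_force: 59.5
[[-0.17329898 -0.10635256]] [ 0.41300343 -0.10121387  0.26267875] [ 3.14156759e+00  2.56874295e-04 -2.34098767e-01] [ 0.76659913 -0.08021452 -2.83720921]
```

View pics/c2.png

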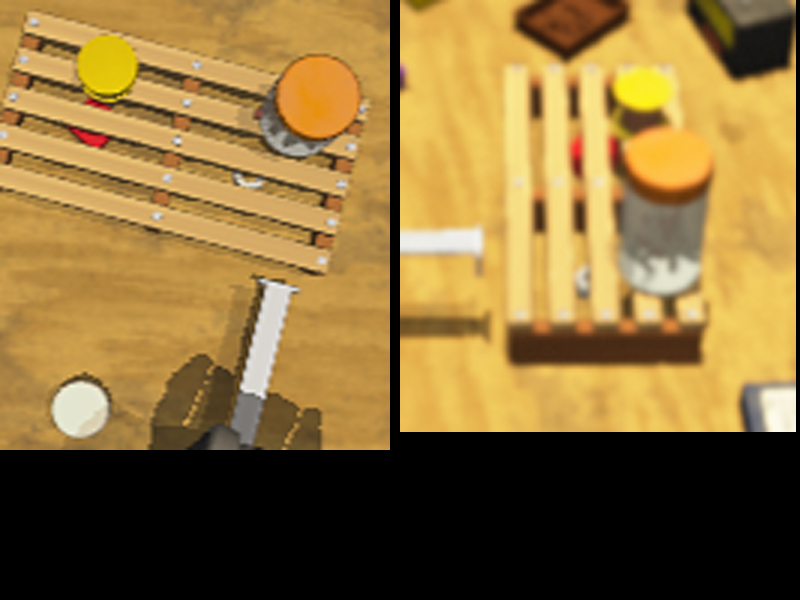

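The scraper is held level with its blade in front of the right bay, blade tips at top-view pixels (326,233) and (339,237). The nut ring shows in both views, at top (322,200) and scene (301,258).

```bash
python3 - <<'E'
from plant import r
from h import *
d=r.get_image("top");S=r.get_image("scene")
print("blade",tor(at(d,[(258/3+240-.3,280/3+140-.3),(297/3+240-.3,290/3+140-.3)],.0985)))
print("strip",tor(at(d,[(267/3+240,395/3+140),(243/3+240,395/3+140)],.0985)),)
print("nut scene front, top,bot",tor(at(S,[(400-400+576-400)/3.6+250-.4 and ((576-400)/3.6+249.6,281/3.6+179.6),((588-400)/3.6+249.6,266/3.6+179.6),((588-400)/3.6+249.6,297/3.6+179.6)],.013)))
E
```

```text
blade [[-0.02147664 -0.08862172]
 [-0.0211506  -0.11975519]]
strip [[-0.10588567 -0.11845206]
 [-0.11067208 -0.10058744]]
nut scene front, top,bot [[ 0.05738643 -0.071612  ]
 [ 0.06748151 -0.05578312]
 [ 0.06619852 -0.0882469 ]]
```

```bash
python3 -m crank '[[[0,0.0055,0.024,0,0],[0,0,0.024,0,0],[0,0,0.024,0,0],[0,0,0,0,0],[0,0,0,0,0]]]' && python3 -m crank '[[[0.015,0,0,0,0],[0.015,0,0,0,0],[0.015,0,0,0,0],[0.015,0,0,0,0],[0.015,0,0,0,0],[0.015,0,0,0,0],[0.016,0,0,0,0],[0.016,0,0,0,0],[0,0,0,0,0]]]'
python3 - <<'E'
from plant import r
from h import *
s=r.observe();print(tor(s["tcp_pos"]),s["tcp_pos"],s["contact_force"],s["wrist_torque"])
d=r.get_image("top")
cv2.imwrite("pics/c3.png",cv2.resize(d["color"][140:260,270:400,::-1],None,fx=5,fy=5,interpolation=cv2.INTER_CUBIC))
E
```

```text
time: 4.85
tcp_pos: [0.4117, -0.1067, 0.1899]
tool_rot: [-3.141, 0.002, -0.236]
contact_force: [0.3, 0.2, -2.3]
finger_gap: 0.0174
grip_force: 63.1
time: 5.6
tcp_pos: [0.5329, -0.136, 0.1916]
tool_rot: [3.141, -0.005, -0.236]
contact_force: [0.2, -0.9, -1.6]
finger_gap: 0.0178
grip_force: 63.0
[[-0.04859239 -0.11215825]] [ 0.53289219 -0.1360295   0.19162985] [ 0.17197061 -0.88785061 -1.62400954] [-0.01159695  0.0205104   0.00663829]
```

View pics/c3.png

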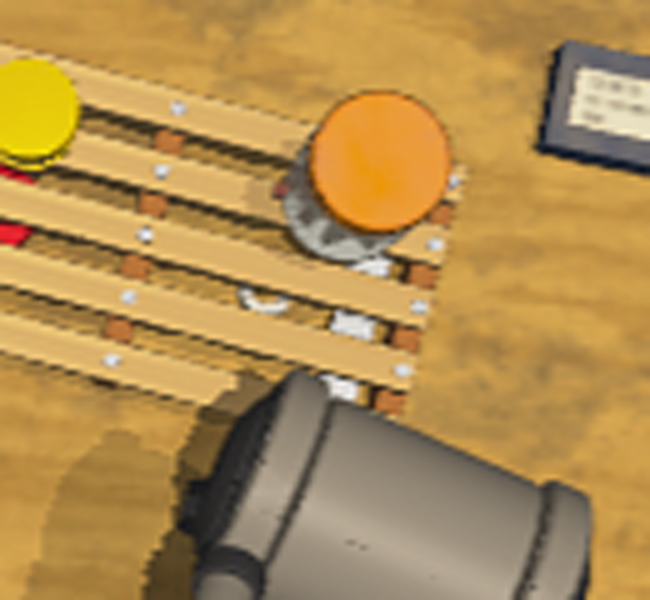

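The nut hasn't moved (crop (265,297)), and the strip passes to its right with the blade beyond. Next I'll shift left behind the nut and pull.

```bash
python3 -m crank '[[[0,-0.01,0,0,0],[0,-0.01,0,0,0],[0,-0.01,0,0,0],[0,-0.01,0.001,0,0],[0,0,0,0,0]]]' && python3 -m crank '[[[-0.01,0,0,0,0],[-0.01,0,0,0,0],[-0.01,0,0,0,0],[-0.01,0,0,0,0],[-0.01,0,0,0,0],[-0.01,0,0,0,0],[-0.01,0,0,0,0],[-0.01,0,0,0,0],[0,0,0,0,0]]]' && python3 -m crank '[[[-0.01,0,0,0,0],[-0.01,0,0,0,0],[-0.01,0,0,0,0],[-0.01,0,0,0,0],[-0.01,0,0,0,0],[-0.01,0,0,0,0],[-0.01,0,0,0,0],[-0.01,0,0,0,0],[0,0,0,0,0]]]'
python3 - <<'E'
from plant import r
from h import *
s=r.observe();print(tor(s["tcp_pos"]),s["tcp_pos"],s["contact_force"],s["wrist_torque"])
d=r.get_image("top")
cv2.imwrite("pics/c4.png",cv2.resize(d["color"][140:280,250:380,::-1],None,fx=4,fy=4,interpolation=cv2.INTER_CUBIC))
E
```

```text
time: 6.07
tcp_pos: [0.5398, -0.0939, 0.1896]
tool_rot: [-3.141, 0.001, -0.234]
contact_force: [-0.4, -0.1, -2.6]
finger_gap: 0.0172
grip_force: 63.0
time: 6.82
tcp_pos: [0.4604, -0.0768, 0.1896]
tool_rot: [-3.142, 0.003, -0.236]
contact_force: [0.0, -0.7, -2.1]
finger_gap: 0.0174
grip_force: 62.9
time: 7.57
tcp_pos: [0.3832, -0.0584, 0.1897]
tool_rot: [-3.142, 0.002, -0.236]
contact_force: [0.3, -0.4, -2.6]
finger_gap: 0.0177
grip_force: 62.9
[[-0.21231723 -0.0716929 ]] [ 0.38317518 -0.05838875  0.18968567] [ 0.27626144 -0.35595452 -2.61674321] [-0.0436286   0.03334825 -0.01129559]
```

View pics/c4.png

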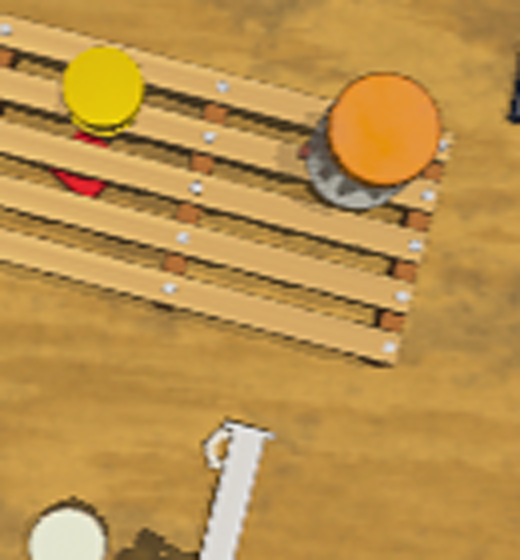

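The nut is out on bare table at crop (217,448), left of the strip. Now I'll lift the scraper and lay it down well to the right.

```bash
python3 -m crank '[[[0,0,-0.03,0,0],[0,0,-0.03,0,0],[0.01,0.02,0,0,0],[0.014,0.029,0,0,0],[0.014,0.029,0,0,0],[0.014,0.029,0,0,0],[0.015,0.029,0,0,0],[0.015,0.029,0,0,0],[0.015,0.029,0,0,0],[0.015,0.028,0,0,0]]]' && python3 -m crank '[[[0,0,0,-0.066,0],[0,0,0,-0.066,0],[0,0,0,-0.066,0],[0,0,0,-0.066,0],[0,0,0.025,0,0],[0,0,0.025,0,0],[0,0,0.008,0,0],[0,0,0.003,0,0],[0,0,0,0,0]]]'
```

```text
time: 8.45
tcp_pos: [0.442, -0.3032, 0.2499]
tool_rot: [3.141, -0.001, -0.236]
contact_force: [0.6, 0.7, -2.5]
finger_gap: 0.0174
grip_force: 63.1
time: 9.2
tcp_pos: [0.4415, -0.3011, 0.1886]
tool_rot: [-3.141, 0.001, 0.028]
contact_force: [-0.3, -0.5, -2.0]
finger_gap: 0.0173
grip_force: 63.0
```

```bash
python3 -m crank '[[[0,0,0.001,0,0],[0,0,0,0,0],[0,0,0,0,0]]]'; python3 -m crank '[[[0,0,0.001,0,0],[0,0,0,0,0],[0,0,0,0,0]]]'; python3 -c "
import numpy as np;from plant import r;print(r.observe()['contact_force'])"
```

```text
time: 9.45
tcp_pos: [0.4415, -0.3012, 0.1885]
tool_rot: [3.14, -0.001, 0.028]
contact_force: [0.3, 0.8, -2.3]
finger_gap: 0.018
grip_force: 63.0
time: 9.7
tcp_pos: [0.4415, -0.3012, 0.1874]
tool_rot: [3.14, -0.001, 0.028]
contact_force: [0.5, 0.2, 4.5]
finger_gap: 0.0175
grip_force: 63.6
[0.48088926 0.2437878  4.53985321]
```

```bash
python3 -m crank '[[[0,0,0,0,0.0854],[0,0,0,0,0.0854],[0,0,0,0,0.0854],[0,0,0,0,0.0854],[0,0,0,0,0.0854],[0,0,-0.02,0,0.0854],[0,0,-0.03,0,0.0854],[0,0,-0.04,0,0.0854],[0,0,-0.04,0,0.0854],[0,0,0,0,0.0854]]]'
python3 - <<'E'
from plant import r
from h import *
s=r.observe();d=r.get_image("top")
m=mask(d,(0,0,110),(180,70,255),(290,235,325,270))
q,A=rect(m);print(q.tolist(),A);e=at(d,q,.013);print(e.round(4).tolist(),e.mean(0),tor(e.mean(0)))
D=e.mean(0)-s["tcp_pos"];y=s["tool_rot"][2];print(D, "dx",D[0]*np.cos(y)+D[1]*np.sin(y),"dy",D[0]*np.sin(y)-D[1]*np.cos(y))
cv2.imwrite("pics/c5.png",np.hstack([cv2.resize(d["color"][230:300,255:335,::-1],None,fx=5,fy=5,interpolation=cv2.INTER_CUBIC),cv2.resize(d["color"][200:305,380:450,::-1],(280,350))]))
E
```

```text
time: 10.53
tcp_pos: [0.4426, -0.302, 0.3242]
tool_rot: [3.132, -0.01, 0.028]
contact_force: [2.0, -1.1, 1.0]
finger_gap: 0.0856
grip_force: 0.0
[[301.0, 247.0], [311.0, 247.0], [311.0, 257.0], [301.0, 257.0]] 77.0
[[0.5307, -0.0671, 0.013], [0.5313, -0.0922, 0.013], [0.5064, -0.0927, 0.013], [0.5058, -0.0677, 0.013]] [ 0.51854061 -0.07991539  0.013     ] [[-0.07567185 -0.06095802]]
[ 0.075983    0.22210716 -0.31123642] dx 0.08217254849649293 dy -0.21989242876540077
```

View pics/c5.png

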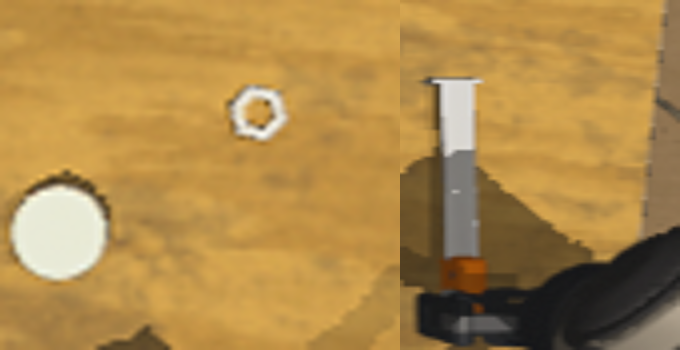

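The nut lies free at (306,252), with the jar at (267,277) well away. The scraper lies on the table at the right. I'll move over the nut and look with the wrist camera.

```bash
python3 -m crank '[[[0.01,-0.027,0,0,0.0854],[0.01,-0.027,0,0,0.0854],[0.01,-0.027,0,0,0.0854],[0.01,-0.027,0,0,0.0854],[0.01,-0.028,0,0,0.0854],[0.01,-0.028,0,0,0.0854],[0.011,-0.028,0,0,0.0854],[0.011,-0.028,0,0,0.0854],[0,0,0.03,0,0.0854],[0,0,0,0,0.0854]]]'
python3 - <<'E'
from plant import r
from h import *
s=r.observe();d=r.get_image("wrist")
m=mask(d,(0,0,120),(180,70,255),(180,120,380,280))
c=max(cv2.findContours(m,cv2.RETR_EXTERNAL,cv2.CHAIN_APPROX_NONE)[0],key=cv2.contourArea)
a=cv2.approxPolyDP(cv2.convexHull(c),4,True)[:,0];print(a.tolist(),cv2.contourArea(c),s["tcp_pos"])
e=at(d,a,.013,s)[:,:2];print((e*1e3).round(1).tolist());cc=e.mean(0);(ux,uy),rad=cv2.minEnclosingCircle(c);cc=at(d,[(ux,uy)],.013,s)[0,:2];y=s["tool_rot"][2];D=cc-s["tcp_pos"][:2]
print(cc,"corner angs",np.degrees(np.arctan2(*(e-cc).T[::-1]))%60,"edge",1e3*np.linalg.norm(e-np.roll(e,1,0),axis=1),"dx",D[0]*np.cos(y)+D[1]*np.sin(y),"dy",D[0]*np.sin(y)-D[1]*np.cos(y))
cv2.imwrite("pics/c6.png",d["color"][:,:,::-1])
E
```

```text
time: 11.42
tcp_pos: [0.5157, -0.0767, 0.282]
tool_rot: [-3.139, 0.008, 0.031]
contact_force: [-0.7, -0.2, -0.9]
finger_gap: 0.0853
grip_force: 0.0
[[288, 186], [303, 190], [303, 195]] 52.5 [ 0.51571435 -0.07670865  0.28200439]
[[533.0, -82.4], [530.6, -92.5], [527.2, -92.7]]
[ 0.53011996 -0.08754092] corner angs [ 0.29831496 35.78056146  0.31671474] edge [11.83928875 10.39615818  3.45184505] dx 0.014064855793609412 dy 0.011271174287255523
```

View pics/c6.png

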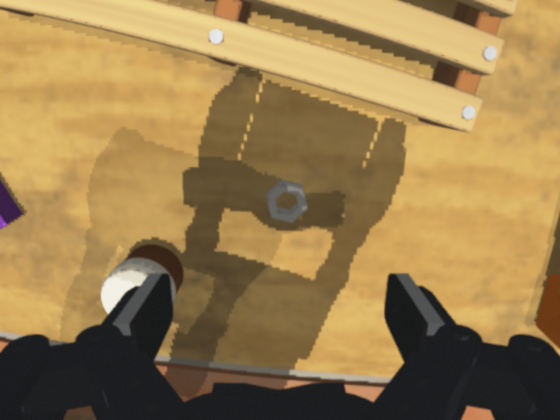

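The nut is in shadow at (287,203), so I'll re-mask it using low saturation only.

```bash
python3 - <<'E'
from plant import r
from h import *
s=r.observe();d=r.get_image("wrist")
m=mask(d,(0,0,40),(180,75,255),(255,165,320,235))
c=max(cv2.findContours(m,cv2.RETR_EXTERNAL,cv2.CHAIN_APPROX_NONE)[0],key=cv2.contourArea)
h=cv2.convexHull(c);a=cv2.approxPolyDP(h,3.5,True)[:,0];print(a.tolist(),cv2.contourArea(h))
e=at(d,a,.011,s)[:,:2];M=cv2.moments(h);cc=at(d,[(M["m10"]/M["m00"],M["m01"]/M["m00"])],.009,s)[0,:2];y=s["tool_rot"][2];D=cc-s["tcp_pos"][:2]
print(s["tcp_pos"],s["tool_rot"],cc,"corner angs",np.degrees(np.arctan2(*(e-cc).T[::-1]))%60,"edge",1e3*np.linalg.norm(e-np.roll(e,1,0),axis=1),"dx",D[0]*np.cos(y)+D[1]*np.sin(y),"dy",D[0]*np.sin(y)-D[1]*np.cos(y))
E
```

```text
[[278, 179], [300, 185], [305, 208], [291, 221], [268, 214], [264, 193]] 1318.5
[ 0.51593007 -0.07779903  0.28370557] [-3.13944785  0.00732438  0.02943163] [ 0.52200225 -0.08176144] corner angs [17.73218339 18.85373357 12.32337909 19.42703393 11.13776055  9.59755029] edge [13.59563754 15.40954903 16.64159479 13.42518555 16.7434816  15.2036975 ] dx 0.005952946050486755 dy 0.0041393817211285155
```

```bash
python3 -m crank '[[[0.0045,0.0035,0,0,0.06],[0,0,0,-0.115,0.06],[0,0,0,-0.115,0.06],[0,0,0.026,0,0.06],[0,0,0.026,0,0.06],[0,0,0.026,0,0.06],[0,0,0.026,0,0.06],[0,0,0,0,0.06],[0,0,0,0,0.06]]]' 40
python3 - <<'E'
from plant import r
for i in range(3):
    s=r.observe();r.get_image("top");print(s["tcp_pos"],s["tool_rot"],s["contact_force"][2],s["finger_gap"])
E
```

```text
time: 12.27
tcp_pos: [0.5218, -0.0831, 0.1827]
tool_rot: [-3.141, 0.001, 0.256]
contact_force: [1.1, -0.0, 0.4]
finger_gap: 0.0599
grip_force: 0.0
[ 0.52177299 -0.08311943  0.1827261 ] [-3.14099676e+00  1.21304395e-03  2.56319971e-01] 0.3539076724466213 0.059920683042569714
[ 0.52227942 -0.08308349  0.18386473] [ 3.14071433e+00 -1.11546499e-03  2.56640297e-01] 0.5190293174412535 0.05963944217251361
[ 0.52246562 -0.08293903  0.18445717] [ 3.13993590e+00 -2.44001699e-03  2.56898815e-01] 1.0989317249728405 0.0598779188615221
```

```bash
python3 -m crank '[[[0,0,0.006,0,0.06],[0,0,0,0,0.06],[0,0,0,0,0],[0,0,0,0,0],[0,0,0,0,0],[0,0,0,0,0],[0,0,0,0,0],[0,0,0,0,0],[0,0,0,0,0]]]' 40
```

```text
time: 13.17
tcp_pos: [0.5217, -0.0821, 0.1772]
tool_rot: [3.141, -0.0, 0.258]
contact_force: [-1.5, -0.2, 6.0]
finger_gap: 0.0245
grip_force: 39.6
```

```bash
python3 -m crank '[[[0,0,-0.027,0,0],[0,0,-0.027,0,0],[0,0,-0.026,0,0],[0,0,0,0,0],[0,0,0,0,0]]]' && python3 -m crank '[[[0.004,-0.025,0,0,0],[0.004,-0.033,0,0,0],[0.004,-0.033,0,0,0],[0.004,-0.033,0,0,0],[0.004,-0.033,0,0,0],[0.004,-0.033,0,0,0],[0.004,-0.033,0,0,0],[0.004,-0.033,0,0,0],[0.004,-0.033,0,0,0],[0.004,-0.033,0,0,0]]]' && python3 -m crank '[[[0.003,-0.033,0,0,0],[0.003,-0.033,0,0,0],[0,-0.007,0,0,0],[0,0,0,0.064,0],[0,0,0,0.064,0],[0,0,0,0,0],[0,0,0,0,0]]]'
python3 - <<'E'
from plant import r
from h import *
s=r.observe();d=r.get_image("wrist");print(s["tcp_pos"])
m=mask(d,(70,80,30),(90,255,255),(0,0,560,420));q,A=rect(m);e=at(d,q,.022,s);print(q.tolist(),A,e.mean(0),np.linalg.norm(e[1]-e[0]),np.linalg.norm(e[2]-e[1]))
cv2.imwrite("pics/c7.png",d["color"][:,:,::-1])
E
```

```text
time: 13.58
tcp_pos: [0.5219, -0.0821, 0.2578]
tool_rot: [3.14, -0.003, 0.258]
contact_force: [-1.2, -0.5, -1.2]
finger_gap: 0.0243
grip_force: 39.7
time: 14.42
tcp_pos: [0.4773, 0.2409, 0.2551]
tool_rot: [3.141, 0.003, 0.258]
contact_force: [0.5, 0.6, -0.4]
finger_gap: 0.0247
grip_force: 39.7
time: 15.0
tcp_pos: [0.4652, 0.3112, 0.2555]
tool_rot: [3.141, 0.002, 0.132]
contact_force: [0.6, -0.4, -0.2]
finger_gap: 0.0244
grip_force: 39.7
[0.46517884 0.31120391 0.25548842]
[[197.6890869140625, 169.32046508789062], [352.0000305175781, 167.0], [353.6522216796875, 276.8699035644531], [199.34127807617188, 279.19036865234375]] 12566.5 [0.46822085 0.31236371 0.022     ] 0.08662441279019933 0.06845103505666693
```

View pics/c7.png

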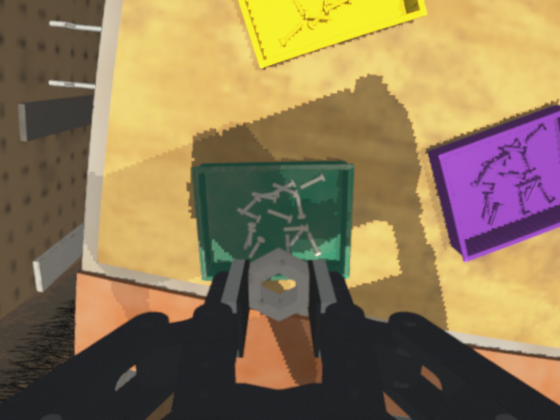

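The nut is held level at (280,285), above the green tray whose centre is (275,223), and both tray measurements agree. I'll lower and release with a limited opening.

```bash
python3 -m crank '[[[0.002,0,0.025,0,0],[0,0,0.025,0,0],[0,0,0.018,0,0],[0,0,0.006,0,0],[0,0,0,0,0],[0,0,0,0,0]]]' && python3 -m crank '[[[0,0,0,0,0.04],[0,0,0,0,0.04],[0,0,0,0,0.04],[0,0,-0.01,0,0.04],[0,0,-0.02,0,0.04],[0,0,-0.04,0,0.04],[0,0,-0.04,0,0.04],[0,0,0,0,0.04]]]' && python3 -m crank '[[[-0.03,0.03,0,0,0.04],[-0.03,0.03,0,0,0.04],[0,0.04,-0.01,0,0.04],[0,0.04,-0.01,0,0.04],[0,0.04,-0.01,0,0.04],[0,0,0,0,0.04],[0,0,0,0,0.04],[0,0,0,0,0.04]]]'
python3 - <<'E'
from plant import r
from h import *
d=r.get_image("top");S=r.get_image("scene")
c=np.zeros((600,800,3),np.uint8);c[:420,:560]=d["color"][:,:,::-1]
c[420:600,:240]=cv2.resize(d["color"][245:290,120:180,::-1],(240,180));c[420:600,250:550]=cv2.resize(S["color"][150:210,190:290,::-1],(300,180));c[420:600,560:800]=cv2.resize(S["color"][300:360,225:325,::-1],(240,180))
cv2.imwrite("pics/c8.png",c)
E
```

```text
time: 15.55
tcp_pos: [0.4677, 0.3117, 0.183]
tool_rot: [3.142, -0.0, 0.13]
contact_force: [0.4, 1.0, -0.6]
finger_gap: 0.0245
grip_force: 39.7
time: 16.22
tcp_pos: [0.469, 0.3128, 0.3015]
tool_rot: [-3.137, -0.014, 0.13]
contact_force: [1.8, 0.8, 1.0]
finger_gap: 0.0397
grip_force: 0.0
time: 16.88
tcp_pos: [0.432, 0.1268, 0.3233]
tool_rot: [-3.141, -0.001, 0.129]
contact_force: [-0.3, -0.2, 0.1]
finger_gap: 0.0399
grip_force: 0.0
```

View pics/c8.png

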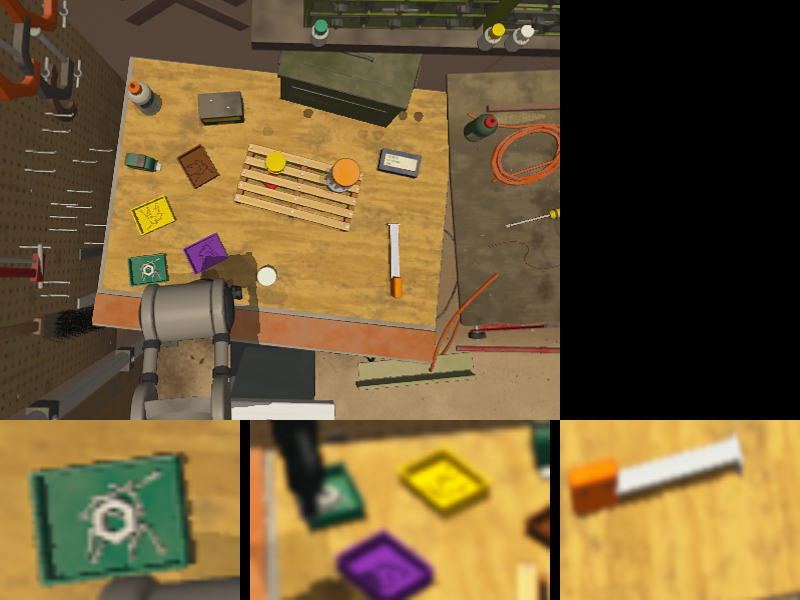

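The nut lies in the middle of the green tray at (148,270). The scraper lies flat at (396,260), clear of the rack, and nothing else has moved.

```bash
python3 -c "
from plant import r
print(r.hand_in())"
```

```text
the job is handed in; nothing more can be done
None
```

I handed the job in at about 17 s of robot time (limit 59 s): the nut was raked out and is in the green tray, the scraper lies flat on the table clear of the rack, and the final pictures show nothing else moved; the hand-in call returned no verdict.

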